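Calibrate the laboratory balance

TASK

Calibrate the balance: take the largest weight out of the wooden weight block and set it down gently, upright, in the middle of the balance pan, and let go of it. Then draw the stylus from the block, put its tip down the small hole in the balance's cover and push the recessed calibration key fully in, and finish while still gripping the stylus and holding the key down with the weight standing on the pan. Never press the key without the weight on the pan, do not load the pan heavily, and leave the two smaller weights and everything else on the bench where they are.

Things in the scene. Friction and masses are not known exactly. Their poses are not given: they have to be found in the camera images.
- balance: Laboratory balance, fixed to the bench; 230 (x) x 176 (y) mm, its flat white cover is 52 mm above the bench. Origin on the bench under its centre, z up, its sloping display panel at -x, its pan towards +x. The cover's flat part runs from x = -54 to 112 mm and y = -85 to 85 mm in this frame.
- pan_centre (a point): Centre of the upper side of the pan's floor, 61 mm above the bench, at x = +35, y = 0 mm in the balance's frame. The pan is a round steel dish, 132 mm across, floor about 120 mm across, with a rim 4 mm high. The pan stands free above the cover.
- pan (a joint): How far the pan has sunk on its load cell, m: 0 empty, 0.006 on its overload stop. A spring of about 2500 N/m: the largest weight sinks it by about 0.8 mm, 14 N by 5.5 mm.
- key_hole (a point): Centre of the mouth of the calibration hole, level with the top of the cover, 52 mm above the bench, at x = -34, y = -62 mm in the balance's frame (front right corner of the cover, a dark flat ring 18 mm across round it, 0.5 mm high). The hole is upright and round, 10 mm in diameter. The top of the key lies 9 mm below the mouth and fills the hole's width.
- cal_key (a joint): How far the recessed calibration key is pushed down, m: 0 out, 0.004 fully in. Spring: starts to move at about 1.4 N, fully in takes about 5 N; it springs back when released.
- weight_block: Beech block of the weight set, fixed to the bench; 62 (x) x 206 (y) x 38 (z) mm, origin under its centre, z up. In its top, in a row along its y axis: three round wells 10 mm deep for the weights at y = -74 (largest), -26 and +16 mm, each 3 mm wider than its weight, and at y = +74 mm an upright bore of 6.8 mm in which the stylus stands.
- weight_200: The largest of three steel knob weights, 0.2 kg: upright cylinder 30 mm in diameter and 38 mm high with a knob 18 mm wide and 20 mm high on top (58 mm in all). Origin at the centre of its underside, z up along its axis. At the start it stands in its well, underside 28 mm above the bench, so 28 mm of the cylinder shows above the block.
- weight_100: The middle weight, 0.1 kg: 24 mm in diameter, 46 mm high with its knob; origin at the centre of its underside. To be left in its well.
- weight_50: The smallest weight, 0.05 kg: 19 mm in diameter, 37 mm high with its knob; origin at the centre of its underside. To be left in its well.
- stylus: Stylus, 119 mm long, about 25 g: steel shaft 4.5 mm in diameter and 34 mm long, then a black round handle 12 mm in diameter and 85 mm long. Origin at the shaft's tip, z along the shaft towards the handle. At the start it stands upright in the block's bore, tip down and 4 mm above the bench, the handle's shoulder resting on the block, so that the handle stands from 38 to 123 mm above the bench; it may lean by up to about 4 degrees.
- oil_bottle: Small amber bottle, 25 mm wide, 52 mm high, between the balance and the block; origin under its centre. To be left alone.
- petri_dish: Petri dish, 59 mm wide, 15 mm high, between the balance and the block; origin under its centre. To be left alone.
- forceps: Steel forceps lying flat, 122 mm long, 9 mm high, between the balance and the block; origin under its centre. To be left alone.
- slide_box: Flat green box, 93 x 98 x 34 mm, to the left; origin under its centre. To be left alone.
- specimen_cup: White specimen cup, 47 mm wide, 58 mm high, to the right; origin under its centre. To be left alone.
Things that resemble listed ones, but are neither listed nor needed, are in the scene too. Leave any pink or turquoise look-alike of the weight_200 alone.

How it is judged:
By the outcome, as a careful person would: the job done as asked, in the order asked, and still so for the second after the job is handed in, while the arm keeps its last pose, push and grip.
It also fails if it takes over 54 s, if anything falls off the work surface, if the arm or the gripper's body presses on something with over 40 N, if the wrist force passes 120 N, or if a joint passes its speed limit or range.

ROBOT

A 7-joint arm with a two-finger parallel gripper is mounted at the origin on a cart in front of the work surface, level with it; the furniture and walls round the work are solid. World frame = base frame: x ahead of the robot, y to its left, z up, the work surface at z = 0. Lengths are in m, angles in rad, forces in N, time in s.
With the tool pointing down it reaches from about 0.425 to 0.925 m from the base axis. Payload 6.8 kg.
Tool frame: the origin (TCP) lies at the very end of the fingers, on their centre line; the grasp point (between the pads) lies 19 mm behind it; z points along the fingers, y is the line along which they close (so a half turn about z gives the same grasp; the last joint's range is limited). The gripper opens to 85 mm and grips with 20 to 120 N. Pads are 22 mm wide; open, the fingers measure 114 mm over their backs; the gripper's body (76 mm by 85 mm) begins 54 mm behind the grasp point. The pads swing forward as they close: fully open they stand 13 mm farther back than shut.
Start: joints at [1.223, 0.477, 0.022, 1.555, -0.011, 1.109, -0.083], TCP at [0.16, -0.656, 0.231] pointing down, gripper open.
Joint ranges: [-2.96, 2.96], [-0.34, 2.1], [-1.41, 1.46], [0.24, 2.44], [-1.37, 4.51], [0.17, 1.92], [-2.96, 2.96]. Speed limits (rad/s): [2.39, 2.39, 3.14, 3.14, 3.14, 3.14, 3.14].

INTERFACE

Orientations are given as a rotation vector (axis times angle).
In Python, from bench import get_obs, viewer, r gives the robot as it stands. The module is installed in compiled form; this text tells all that it offers.
- The arm moves only by the tool play_rows, never from a script. Its argument "commands" is a list that holds one entry, the list of rows, each a list of 5 numbers: the gripper's target within -1 to 1 (shut at 1, half-way at 0, fully open at -1), then the shift along the tool's x, y, z scaled (see below), then the turn about the tool's z scaled (see below). A call has 1 to 12 rows; each row is the pose to reach, as a shift and turn from the pose commanded when the call began, along the tool's axes at that moment; what a row does not reach only later rows make up. The controller multiplies each number of a shift by 0.2 m and each number of a turn by pi/2 rad. A row lasts 1/12 s, in which the tool goes at most 41.7 mm and 7.16 degrees, less where a joint would pass 70% of its speed; a pose out of reach is approached as far as the arm can. A call with a number of a shift or a turn outside -1 to 1 is refused whole. A call with a gripper value outside its range is refused whole. The fingers move at their own pace and stop on an object; "grip_force" is the grip in N (left out, the last holds). Time passes only in rows, so rows that repeat a pose let the fingers close. It gives the time, the measured TCP pose, the force, the opening and the grip force at its end, in the units of the state.
- get_obs(): the state, without advancing time (a new reading comes with each control period).
- viewer.grab_frame(name): name is "scene" or "top" or "wrist"; returns a dict with "pixels" (480x640x3 uint8, red, green, blue), "fovy" (degrees; the focal length in pixels is half the picture's height over the tangent of half this angle, whatever the lens; pixels are square), "cx", "cy" (the principal point, pixels), "distortion" ([k1, k2, p1, p2, k3] as OpenCV has them; the pictures are not rectified), "world_to_cam" (4x4, takes a point from world to camera coordinates); the wrist camera has in their place "hand_eye" (4x4, takes a point from camera to tool coordinates, whose origin is the TCP and whose axes are the flange's). Camera axes: x right, y up, looking along -z (the intrinsics and any distortion apply to the point x, -y, -z); pixel columns grow to the right and rows downward; lengths in m; the calibration is good to about 2 mm. A picture is of the moment at which its call begins: read the wrist's pose just before it. There is no depth.
- r.hand_in(): hands the job in; it is judged then, once.
Trained networks look in a picture, given as the dict that the camera call returned (one of the last four; its "shot" number tells which), for a name from the list of things; names that differ only in an ending like _2 or _b are one class to them, and where a whole thing is asked for, a point or a joint stands for the part that bears it (a point fixed in the world has none). Each returns a list of dicts, best first, with "score" (0 to 1); they miss things now and then, are a little off and sometimes report something else, mostly with a low value. They report only what shows in the picture. A call takes as long as a camera call. They do not tell look-alikes from the thing itself.
- viewer.trace(picture, thing): "pixels" (480x640 bool, what is visible of it) and "rect" ([left, top, right, bottom] in pixels, round what is visible of it).
The state is a dict: "clock": time; "joints": joint angles; "qvel": joint speeds; "tau": joint torques, N m; "tcp_pos": TCP position; "orientation": TCP orientation; "contact_force": force on the tool from outside, world axes, zero at the start; "moment": the same for the moment, N m; "grip_width": finger opening in m; "gripper_force": force on a finger pad.
Only numpy, scipy, OpenCV 4.12 (cv2) and the standard library are available. Lean on these libraries where they do the work, as an engineer would, in place of code of your own. Each camera call takes 0.05 s, during which the arm holds its last target. There are 200 camera calls.

## Working session

There is one attempt and no reset: what is moved stays moved. The work goes in short steps, Python scripts to look and compute and a tool call to move; the robot and the scene stay as the last step left them, time stands still between calls to the robot, and variables do not carry over. Pictures are saved under pics/ and viewed, at most 10 in all, crops included, and the job is handed in when it is done.

Besides the shell and the picture viewer there is one more tool, called by a JSON object that holds its "method" and its "body". play_rows: Moves the arm, as the interface text tells. Shifts and turns lie within -1 to 1; 1 stands for 0.2 m of shift or pi/2 rad of turn. Its arguments: {"type":"object","properties":{"commands":{"type":"array","items":{"type":"array","items":{"type":"array","items":{"type":"number","minimum":-1,"maximum":1}}}},"grip_force":{"type":"number"}},"required":["commands"]}

```bash
mkdir -p pics; cat > h.py <<'E'
import numpy as np, cv2
from bench import get_obs, viewer, r
from scipy.spatial.transform import Rotation as R
def grab(n):
    o=get_obs(); f=viewer.grab_frame(n)
    f['o']=o
    if n=='wrist':
        T=np.eye(4); T[:3,:3]=R.from_rotvec(o['orientation']).as_matrix(); T[:3,3]=o['tcp_pos']
        f['c2w']=T@np.array(f['hand_eye'])
    else: f['c2w']=np.linalg.inv(np.array(f['world_to_cam']))
    return f
def K(f):
    fl=240/np.tan(np.radians(f['fovy'])/2); return np.array([[fl,0,f['cx']],[0,fl,f['cy']],[0,0,1.]])
def ray(f,px,z):
    u=cv2.undistortPoints(np.array(px,float).reshape(-1,1,2),K(f),np.array(f['distortion'],float)).reshape(-1,2)
    d=np.c_[u[:,0],-u[:,1],-np.ones(len(u))]@f['c2w'][:3,:3].T; o=f['c2w'][:3,3]
    return o+d*((z-o[2])/d[:,2])[:,None]
def proj(f,P):
    P=np.atleast_2d(P).astype(float); w=np.linalg.inv(f['c2w']); c=P@w[:3,:3].T+w[:3,3]
    c=c*[1,-1,-1]
    return cv2.projectPoints(c,np.zeros(3),np.zeros(3),K(f),np.array(f['distortion'],float))[0].reshape(-1,2)
def save(f,n,crop=None,s=1):
    im=cv2.cvtColor(f['pixels'],cv2.COLOR_RGB2BGR)
    if crop: a,b,c,d=crop; im=im[b:d,a:c]
    cv2.imwrite('pics/'+n,cv2.resize(im,None,fx=s,fy=s,interpolation=cv2.INTER_CUBIC))
E
python3 - <<'E'
from h import *
o=get_obs(); print(o)
fs={}
for n in ['scene','top']:
    f=grab(n); save(f,n+'0.png'); print(n,f['fovy'],f['distortion'],f['c2w'][:3,3])
    for t in ['balance','pan_centre','key_hole','weight_block','weight_200','weight_100','stylus']:
        try: print(t,[(round(d['score'],2),[int(x) for x in d['rect']]) for d in viewer.trace(f,t)][:4])
        except Exception as e: print(t,e)
E
```

```text
{'clock': 0.0, 'joints': array([ 1.22287101,  0.47781333,  0.02231718,  1.55643799, -0.0114962 ,
        1.10934884, -0.08307209]), 'qvel': array([-0.00060897, -0.00169991, -0.00166537,  0.00113743, -0.00131015,
        0.0009819 , -0.00030035]), 'tau': array([ 3.17076660e-05, -5.96448541e+01,  1.60845000e+00, -2.81201595e+01,
        1.25332241e-02,  9.22433945e-03,  1.81033130e-06]), 'tcp_pos': array([ 0.16018878, -0.65509611,  0.23032213]), 'orientation': array([-3.11718751e+00, -3.75705057e-01,  5.60343843e-04]), 'contact_force': array([-0.75434551, -0.26118297,  0.27449637]), 'moment': array([0.01704149, 0.06677741, 0.00221031]), 'gripper_force': 0.0, 'grip_width': 0.0854690255561728}
scene 49.25521287425103 [-0.07659504  0.          0.          0.          0.        ] [-0.22959584  0.47182787  1.10786936]
balance [(0.57, [334, 180, 428, 260])]
pan_centre []
key_hole [(0.92, [334, 180, 433, 262])]
weight_block [(0.77, [215, 258, 291, 322])]
weight_200 [(0.78, [292, 290, 309, 309]), (0.62, [268, 250, 281, 267]), (0.56, [247, 276, 252, 288]), (0.45, [255, 235, 270, 253])]
weight_100 [(0.78, [292, 290, 309, 309]), (0.62, [268, 250, 281, 267]), (0.56, [247, 276, 252, 288]), (0.45, [255, 235, 270, 253])]
stylus [(0.44, [224, 281, 233, 302]), (0.34, [146, 297, 195, 348])]
top 51.60153513596225 [-0.01367425  0.          0.          0.          0.        ] [0.27033403 0.01788656 1.45648273]
balance [(0.75, [362, 187, 431, 267])]
pan_centre [(0.57, [379, 189, 428, 236])]
key_hole [(0.84, [363, 184, 433, 269]), (0.23, [471, 200, 489, 217])]
weight_block [(0.78, [225, 207, 298, 240])]
weight_200 [(0.54, [278, 252, 292, 267]), (0.52, [260, 220, 271, 226]), (0.49, [252, 222, 257, 228]), (0.46, [283, 186, 297, 198])]
weight_100 [(0.54, [278, 252, 292, 267]), (0.52, [260, 220, 271, 226]), (0.49, [252, 222, 257, 228]), (0.46, [283, 186, 297, 198])]
stylus [(0.57, [232, 223, 234, 232])]
```

```bash
python3 - <<'E'
import cv2,numpy as np
a=cv2.imread('pics/scene0.png')[150:380,130:490]; b=cv2.imread('pics/top0.png')[150:300,190:510]
a=cv2.resize(a,(800,511),interpolation=cv2.INTER_CUBIC); b=cv2.resize(b,(800,375),interpolation=cv2.INTER_CUBIC)
cv2.imwrite('pics/a.png',a); cv2.imwrite('pics/b.png',b)
E
```

```text
(no output)
```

View pics/a.png

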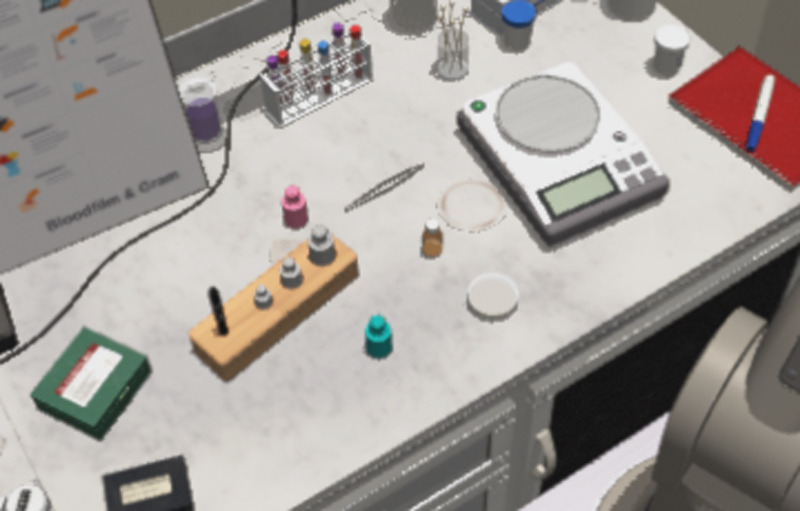

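View pics/b.png

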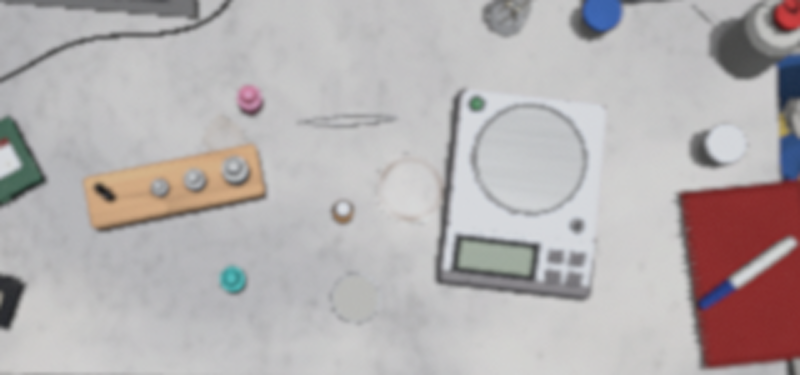

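The block holds three steel weights; the largest is at top px (284,217). Things it could be taken for: the pink look-alike (290,189), the turquoise one (283,261) and the two smaller weights (268,222) and (254,225). The stylus is at (232,226), the pan centre at (402,213) and the key hole at (421,240). By the description, I choose the steel weight at the block's right end.

```bash
python3 - <<'E'
from h import *
f=grab('top'); g=grab('scene')
def t(p,q): return (190+p/2.5,150+q/2.5)
def s(p,q): return (130+p*.45,150+q*.45)
for n,a,b,z in [('w200knob',(236,163),(320,232),.086),('w50',(160,186),(263,290),.065),('stylus',(98,186),(213,292),.12),('pan',(530,158),(548,113),.063),('key',(577,225),(619,136),.052),('green',(477,103),(478,105),.052)]:
    print(n,ray(f,t(*a),z)[0].round(4),ray(g,s(*b),z)[0].round(4))
for m in ((85,178),(257,145),(266,195),(95,229)): print(ray(f,t(*m),.038)[0].round(4))
o=get_obs(); print(o['clock'],R.from_rotvec(o['orientation']).as_matrix().round(3))
w=viewer.grab_frame('wrist'); print(w['hand_eye'],w['fovy'])
E
```

```text
w200knob [0.5164 0.1297 0.086 ] [0.5084 0.137  0.086 ]
w50 [0.4922 0.217  0.065 ] [0.4886 0.223  0.065 ]
stylus [0.4824 0.2769 0.12  ] [0.4776 0.2808 0.12  ]
pan [ 0.5318 -0.2037  0.063 ] [ 0.529  -0.2002  0.063 ]
key [ 0.4571 -0.2586  0.052 ] [ 0.4567 -0.2561  0.052 ]
green [ 0.5975 -0.1445  0.052 ] [ 0.5976 -0.1425  0.052 ]
[0.5045 0.3083 0.038 ]
[0.5467 0.1097 0.038 ]
[0.488  0.0979 0.038 ]
[0.4451 0.2941 0.038 ]
0.9 [[ 0.971  0.237 -0.   ]
 [ 0.237 -0.971 -0.   ]
 [-0.     0.    -1.   ]]
[[ 1.05680991e-03  9.54299251e-01  2.98850836e-01  7.54898741e-02]
 [ 9.99999130e-01 -7.72416853e-04 -1.06973825e-03 -5.32961763e-04]
 [-7.90012988e-04  2.98851706e-01 -9.54299237e-01 -1.41869653e-01]
 [ 0.00000000e+00  0.00000000e+00  0.00000000e+00  1.00000000e+00]] 69.67780996119721
```

{"method": "play_rows", "body": {"commands": [[[-1, 1, -1, -0.25, -0.4], [-1, 1, -1, -0.25, -0.4], [-1, 1, -1, -0.25, -0.4], [-1, 1, -1, -0.25, -0.4], [-1, 1, -1, -0.25, -0.4], [-1, 1, -1, -0.25, -0.4], [-1, 1, -1, -0.25, -0.4]]]}}

```text
clock: 1.53
tcp_pos: [0.3082, -0.4116, 0.282]
orientation: [2.849, 1.323, 0.001]
contact_force: [0.2, 0.2, -0.8]
grip_width: 0.0854
gripper_force: 0.0
```

```bash
cat >> h.py <<'E'
def to(p,yaw=None):
    """tool-scaled shift & turn from the present pose to p / tool-x yaw deg"""
    o=get_obs(); M=R.from_rotvec(o['orientation']).as_matrix()
    cy=np.degrees(np.arctan2(M[1,0],M[0,0]))
    d=M.T@(np.array(p)-o['tcp_pos'])/.2
    t=0 if yaw is None else -((yaw-cy+180)%360-180)/90
    print('clk',round(o['clock'],2),'tcp',o['tcp_pos'].round(4),'yaw',round(cy,2),'tilt',M[:,2].round(3),'F',o['contact_force'].round(1),'w',round(o['grip_width'],4),'j',o['joints'].round(2))
    print('  shift',d.round(4),'turn',round(t,4))
E
python3 -c "
from h import *
to([.5,.135,.25],102.5);to([.49,-.15,.25],60)"
```

```text
clk 1.53 tcp [ 0.3082 -0.4116  0.282 ] yaw 49.83 tilt [ 0.001 -0.    -1.   ] F [ 0.2  0.2 -0.8] w 0.0854 j [ 1.    0.18 -0.22  1.86  0.04  1.11  0.06]
  shift [ 2.707  -1.0303  0.1595] turn -0.5852
clk 1.53 tcp [ 0.3082 -0.4116  0.282 ] yaw 49.83 tilt [ 0.001 -0.    -1.   ] F [ 0.2  0.2 -0.8] w 0.0854 j [ 1.    0.18 -0.22  1.86  0.04  1.11  0.06]
  shift [ 1.5858 -0.1494  0.1601] turn -0.113
```

{"method": "play_rows", "body": {"commands": [[[-1, 1, -0.1, 0.15, -0.2], [-1, 1, -0.1, 0.15, -0.2], [-1, 1, -0.1, 0.15, -0.2], [-1, 1, -0.1, 0.15, -0.2], [-1, 1, -0.1, 0.15, -0.2]]]}}

```text
clock: 1.95
tcp_pos: [0.4223, -0.2459, 0.2514]
orientation: [2.607, 1.752, 0.001]
contact_force: [0.6, 0.2, 0.5]
grip_width: 0.0857
gripper_force: 0.0
```

{"method": "play_rows", "body": {"commands": [[[-1, 1, -0.6, 0, -0.385], [-1, 1, -0.6, 0, -0.385], [-1, 1, -0.6, 0, -0.385], [-1, 1, -0.6, 0, -0.385], [-1, 1, -0.6, 0, -0.385], [-1, 1, -0.6, 0, -0.385]]]}}

```text
clock: 2.45
tcp_pos: [0.3849, -0.014, 0.2517]
orientation: [1.957, 2.457, 0.0]
contact_force: [0.8, 0.0, -0.7]
grip_width: 0.0854
gripper_force: 0.0
```

```bash
python3 -c "
from h import *
to([.512,.135,.16],102.5)"
```

```text
clk 2.45 tcp [ 0.3849 -0.014   0.2517] yaw 102.92 tilt [ 0.001 -0.    -1.   ] F [ 0.8  0.  -0.7] w 0.0854 j [ 0.57 -0.   -0.67  2.13 -0.    1.01  0.12]
  shift [0.5843 0.7858 0.4586] turn 0.0047
```

{"method": "play_rows", "body": {"commands": [[[-1, 0.58, 0.79, 0.3, 0], [-1, 0.58, 0.79, 0.3, 0], [-1, 0.58, 0.79, 0.3, 0], [-1, 0.58, 0.79, 0.3, 0], [-1, 0.58, 0.79, 0.3, 0], [-1, 0.58, 0.79, 0.3, 0], [-1, 0.58, 0.79, 0.3, 0]]]}}

```text
clock: 3.03
tcp_pos: [0.5154, 0.1315, 0.1902]
orientation: [-1.963, -2.449, 0.0]
contact_force: [-0.1, -0.9, 0.0]
grip_width: 0.0853
gripper_force: 0.0
```

```bash
python3 - <<'E'
from h import *
f=grab('wrist'); to([.512,.135,.16],102.5); save(f,'w1.png')
for t in ['weight_200','stylus','weight_block']:
    for d in viewer.trace(f,t): print(t,d['score'],d['rect'],np.argwhere(d['pixels']).mean(0))
E
```

```text
clk 3.08 tcp [0.515  0.1298 0.1907] yaw 102.46 tilt [-0.002  0.    -1.   ] F [ 0.7 -0.4 -0.1] w 0.0853 j [ 0.23  0.38 -0.73  1.9   0.3   0.98 -0.42]
  shift [ 0.0283 -0.0087  0.1536] turn -0.0004
weight_200 0.91 [388.9, 227.0, 431.2, 270.2] [247.79090184 407.78212291]
weight_200 0.88 [301.7, 147.7, 331.1, 180.0] [163.66032953 317.00506971]
weight_200 0.83 [307.5, 98.1, 326.5, 122.0] [109.78571429 316.83116883]
weight_200 0.69 [297.0, 201.1, 336.7, 246.5] [222.72080838 317.70583832]
weight_200 0.62 [159.1, 164.6, 212.6, 203.6] [183.60841189 183.72226251]
stylus 0.65 [306.3, 0.0, 328.8, 38.4] [ 16.22503962 317.51664025]
weight_block 0.85 [279.5, 0.0, 357.5, 252.5] [114.11954786 317.38291079]
```

View pics/w1.png

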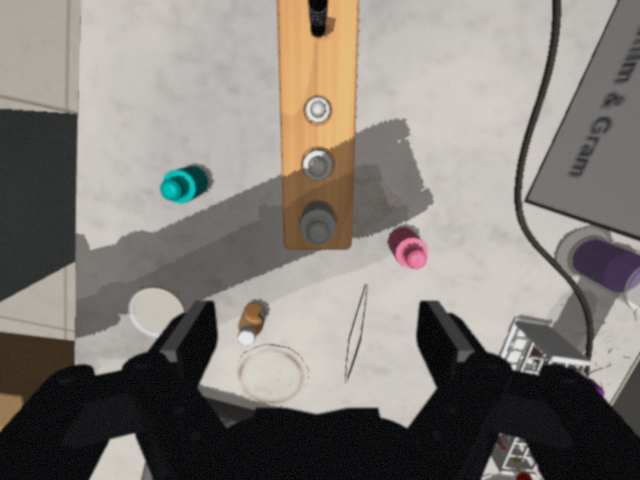

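The picture shows the block upright, centred between the fingers. The steel weight is at (318,223), with the pink one (408,248) and turquoise one (184,184) outside the block. The stylus is at (318,16).

```bash
python3 - <<'E'
from h import *
f=grab('wrist')
save(f,'w1c.png',(270,70,370,260),3)
print(ray(f,[(318,222.7)],.062),ray(f,[(318,229)],.086))
print('block edges',ray(f,[(284,246),(351,246),(279.5,60),(357.5,60)],.038).round(4))
print('w100,w50',ray(f,[(317,163.7)],.055),ray(f,[(316.8,109.8)],.05))
for w in [(.512,.135),(.515,.13)]:print(proj(f,[[*w,.028],[*w,.066],[*w,.086]]))
g=viewer.trace(f,'weight_200'); 
E
```

```text
[[0.51433174 0.13303693 0.062     ]] [[0.51389634 0.13449247 0.086     ]]
block edges [[0.4904 0.099  0.038 ]
 [0.5497 0.1119 0.038 ]
 [0.4585 0.2479 0.038 ]
 [0.5176 0.2609 0.038 ]]
w100,w50 [[0.50357001 0.17831476 0.055     ]] [[0.49473627 0.21787027 0.05      ]]
[[315.77835291 210.47659744]
 [315.70766457 221.06424585]
 [315.6624659  227.83675818]]
[[317.82465644 216.41053641]
 [318.02148306 227.7101452 ]
 [318.14720174 234.92949584]]
```

View pics/w1c.png

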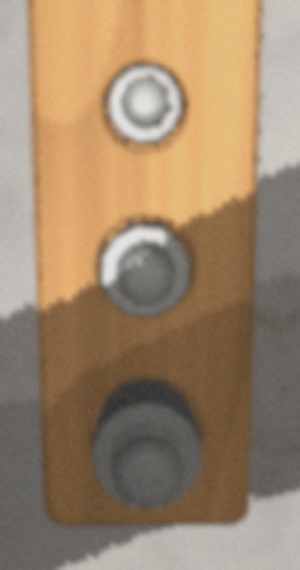

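```bash
python3 -c "
from h import *
to([.514,.135,.041],102.5)"
```

```text
clk 3.33 tcp [0.5152 0.1281 0.1919] yaw 102.29 tilt [ 0.001 -0.001 -1.   ] F [1.2 0.3 0.3] w 0.0857 j [ 0.23  0.37 -0.73  1.9   0.3   0.98 -0.42]
  shift [0.0361 0.0009 0.7547] turn -0.0023
```

```bash
python3 -c "
from h import *
for i in range(6):
  o=get_obs();print(o['clock'],o['tcp_pos'],o['qvel'].round(3));viewer.grab_frame('wrist')"
```

```text
3.3333 [0.5151763  0.1280588  0.19194576] [-0.002  0.001 -0.003 -0.002  0.001 -0.002  0.   ]
3.3833 [0.51520967 0.12822791 0.19192228] [-0.004  0.004 -0.002 -0.004  0.002 -0.002 -0.002]
3.4333 [0.515265   0.12842838 0.19188031] [-0.004  0.005 -0.002 -0.002 -0.001  0.001 -0.001]
3.4833 [0.51526615 0.12858089 0.19179631] [-0.005  0.006 -0.002 -0.003  0.002 -0.001 -0.004]
3.5333 [0.51525964 0.12878214 0.19169835] [-0.004  0.006 -0.001 -0.003  0.     0.001  0.001]
3.5833 [0.51528774 0.12893558 0.19163093] [-0.005  0.006 -0.002  0.001  0.002 -0.001 -0.001]
```

{"method": "play_rows", "body": {"commands": [[[-1, 0.01, 0, 0.1, 0], [-1, 0.02, 0, 0.2, 0], [-1, 0.03, 0, 0.3, 0], [-1, 0.03, 0, 0.36, 0], [-1, 0.03, 0, 0.4, 0], [-1, 0.03, 0, 0.4, 0], [-1, 0.03, 0, 0.4, 0], [-1, 0.03, 0, 0.4, 0]]]}}

```text
clock: 4.3
tcp_pos: [0.5147, 0.1355, 0.1122]
orientation: [1.968, 2.447, 0.002]
contact_force: [-0.3, -0.2, 1.3]
grip_width: 0.0854
gripper_force: 0.0
```

```bash
python3 -c "
from h import *
f=grab('wrist');to([.514,.135,.041],102.5);save(f,'w2.png')
for d in viewer.trace(f,'weight_200'): print(d['score'],d['rect'])
for d in viewer.trace(f,'weight_block')[:1]: print(d['score'],d['rect'])
for w in [(.514,.135)]:print(proj(f,[[*w,.028],[*w,.066],[*w,.086]]))
"
```

```text
clk 4.35 tcp [0.5148 0.1354 0.1123] yaw 102.37 tilt [ 0.002  0.    -1.   ] F [0.1 0.3 0.2] w 0.0855 j [ 0.17  0.48 -0.68  1.97  0.41  0.83 -0.52]
  shift [-0.0013 -0.005   0.3567] turn -0.0014
0.89 [405.0, 259.3, 464.7, 315.8]
0.88 [300.6, 89.0, 334.9, 124.8]
0.84 [294.7, 160.1, 336.4, 205.3]
0.72 [102.3, 178.9, 179.9, 232.0]
0.84 [261.7, 2.4, 374.3, 292.2]
[[316.430696   247.18059111]
 [316.52562099 268.09033976]
 [316.59062864 282.4069575 ]]
```

View pics/w2.png

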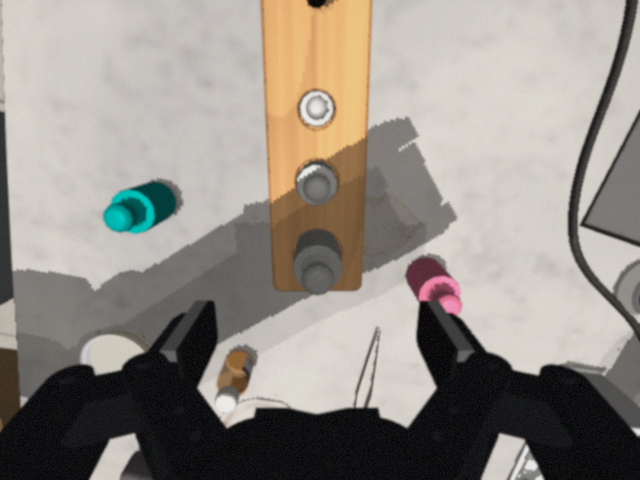

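The knob top is at (317,277), so the weight is about 2 mm further +y than assumed. I'll narrow the fingers first to stay clear of the pink one, then descend.

{"method": "play_rows", "body": {"commands": [[[-0.1, 0.008, -0.003, 0, 0], [-0.1, 0.008, -0.003, 0, 0], [-0.1, 0.008, -0.003, 0.1, 0], [-0.1, 0.008, -0.003, 0.2, 0], [-0.1, 0.008, -0.003, 0.28, 0], [-0.1, 0.008, -0.003, 0.33, 0], [-0.1, 0.008, -0.003, 0.355, 0], [-0.1, 0.008, -0.003, 0.355, 0], [-0.1, 0.008, -0.003, 0.355, 0]]]}}

```text
clock: 5.2
tcp_pos: [0.5133, 0.137, 0.0407]
orientation: [1.969, 2.448, 0.001]
contact_force: [0.8, 0.1, 0.5]
grip_width: 0.0472
gripper_force: 0.0
```

{"method": "play_rows", "body": {"commands": [[[1, 0, 0, 0, 0], [1, 0, 0, 0, 0], [1, 0, 0, 0, 0], [1, 0, 0, 0, 0], [1, 0, 0, 0, 0], [1, 0, 0, 0, 0]]], "grip_force": 30}}

```text
clock: 5.7
tcp_pos: [0.5139, 0.137, 0.0414]
orientation: [1.968, 2.447, 0.002]
contact_force: [-1.1, -0.7, 6.7]
grip_width: 0.0292
gripper_force: 29.7
```

{"method": "play_rows", "body": {"commands": [[[1, 0, 0, -0.03, 0], [1, 0, 0, -0.08, 0], [1, 0, 0, -0.15, 0], [1, 0, 0, -0.25, 0], [1, 0, 0, -0.4, 0], [1, 0, 0, -0.55, 0], [1, 0, 0, -0.6, 0], [1, 0, 0, -0.6, 0]]]}}

```text
clock: 6.37
tcp_pos: [0.5145, 0.1372, 0.1634]
orientation: [1.967, 2.445, 0.006]
contact_force: [0.7, 0.8, -2.0]
grip_width: 0.029
gripper_force: 30.5
```

```bash
python3 - <<'E'
from h import *
to([.45,-.03,.16]); to([.53,-.202,.16],90)
f=grab('wrist'); save(f,'w3.png')
for d in viewer.trace(f,'weight_200'): print(d['score'],d['rect'])
# pan from top and scene, ellipse
for n in ['top','scene']:
    g=grab(n); t=viewer.trace(g,'pan_centre')
    for d in t[:1]:
        c,_=cv2.findContours(d['pixels'].astype(np.uint8),0,2); e=cv2.fitEllipse(max(c,key=len)); print(n,d['score'],e,ray(g,[e[0]],.065))
    b=viewer.trace(g,'balance')
    for d in b[:1]: print(d['score'],d['rect'])
E
```

```text
clk 6.37 tcp [0.5145 0.1372 0.1634] yaw 102.37 tilt [ 0.005  0.001 -1.   ] F [ 0.7  0.8 -2. ] w 0.029 j [ 0.2   0.41 -0.72  1.93  0.34  0.92 -0.47]
  shift [-0.7477 -0.4942  0.0144] turn 0
clk 6.37 tcp [0.5145 0.1372 0.1634] yaw 102.37 tilt [ 0.005  0.001 -1.   ] F [ 0.7  0.8 -2. ] w 0.029 j [ 0.2   0.41 -0.72  1.93  0.34  0.92 -0.47]
  shift [-1.6735 -0.2877  0.0158] turn 0.1375
0.85 [390.7, 241.2, 434.9, 288.1]
0.66 [299.3, 157.6, 332.7, 193.4]
0.65 [280.7, 271.9, 353.8, 390.6]
0.6 [145.9, 175.4, 199.3, 218.9]
0.58 [305.4, 100.1, 328.0, 126.1]
top 0.97 ((402.0973815917969, 213.1049041748047), (44.16914367675781, 45.83418655395508), 121.10138702392578) [[ 0.53170454 -0.20361178  0.065     ]]
0.72 [364.7, 185.5, 432.5, 268.8]
scene 0.91 ((376.4259948730469, 200.44586181640625), (35.374290466308594, 46.9867057800293), 97.12432098388672) [[ 0.52904686 -0.19944236  0.065     ]]
0.88 [332.3, 179.5, 431.7, 260.2]
```

{"method": "play_rows", "body": {"commands": [[[1, -0.15, 0, -0.1, 0], [1, -0.3, 0, -0.1, 0], [1, -0.45, 0, -0.1, 0], [1, -0.6, 0, -0.1, 0], [1, -0.75, 0, -0.1, 0], [1, -0.9, 0, -0.1, 0], [1, -1, 0, -0.1, 0]]]}}

```text
clock: 7.35
tcp_pos: [0.5559, -0.0624, 0.1795]
orientation: [-1.972, -2.445, 0.002]
contact_force: [0.0, -0.7, -1.3]
grip_width: 0.029
gripper_force: 30.5
```

{"method": "play_rows", "body": {"commands": [[[1, -0.15, -0.1, 0, 0], [1, -0.3, -0.2, 0, 0], [1, -0.45, -0.28, 0, 0], [1, -0.56, -0.28, 0, 0], [1, -0.6, -0.28, 0, 0], [1, -0.6, -0.28, 0, 0], [1, -0.6, -0.28, 0, 0], [1, -0.6, -0.28, 0, 0]]]}}

```text
clock: 8.02
tcp_pos: [0.5272, -0.1856, 0.1801]
orientation: [-1.965, -2.45, -0.001]
contact_force: [0.2, 0.2, -1.8]
grip_width: 0.0287
gripper_force: 30.5
```

```bash
python3 - <<'E'
from h import *
f=grab('wrist'); to([.53,-.202,.16]); save(f,'w4.png')
for n in ['pan_centre','key_hole','weight_200']:
    for d in viewer.trace(f,n)[:2]:
        print(n,d['score'],d['rect'])
E
```

```text
clk 8.07 tcp [ 0.5273 -0.1856  0.1802] yaw 102.57 tilt [-0.     0.001 -1.   ] F [-0.1  0.5 -1.2] w 0.0292 j [ 0.73  0.42 -0.64  1.85  0.29  0.97  0.19]
  shift [-0.0832 -0.0046  0.101 ] turn 0
pan_centre 0.92 [239.7, 173.3, 399.4, 298.2]
key_hole 0.68 [132.1, 87.1, 439.8, 318.2]
weight_200 0.73 [279.1, 269.6, 351.9, 392.1]
weight_200 0.18 [421.6, 0.0, 451.0, 85.1]
```

View pics/w4.png

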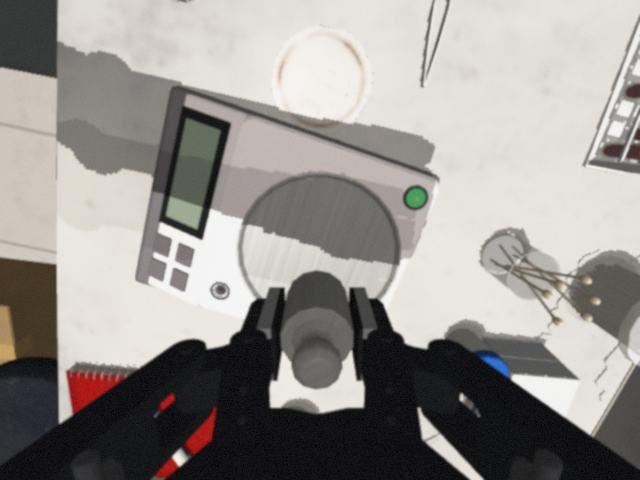

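The pan spans columns 240–399 with its top edge at row 173. The key hole ring is at (220,290), and the weight hangs upright at (316,310).

```bash
python3 - <<'E'
from h import *
from scipy.optimize import least_squares
f=grab('wrist')
a=np.linspace(0,2*np.pi,120)
def ext(c):
    p=proj(f,np.c_[c[0]+.066*np.cos(a),c[1]+.066*np.sin(a),np.full(120,.065)])
    return p[:,0].min(),p[:,0].max(),p[:,1].min()
s=least_squares(lambda c:np.array(ext(c))-[239.7,399.4,173.3],[.53,-.2]); print(s.x,s.fun)
k=ray(f,[(220,290)],.052)[0]; print('key',k)
d=s.x-k[:2]; print(np.hypot(*d),'exp',np.hypot(69,62),'balance yaw',np.degrees(np.arctan2(d[1],d[0])-np.arctan2(62,69)))
to([*s.x,.16])
E
```

```text
[ 0.53296618 -0.20523541] [-3.20989746  3.21016584  0.42990812]
key [ 0.45685775 -0.25788521  0.052     ]
0.0925445614375183 exp 92.76313923105448 balance yaw -7.266844170312744
clk 8.27 tcp [ 0.5271 -0.1868  0.1804] yaw 102.49 tilt [ 0.  0. -1.] F [-0.4 -0.1 -1. ] w 0.0287 j [ 0.73  0.42 -0.64  1.85  0.29  0.97  0.19]
  shift [-0.0964  0.0085  0.1019] turn 0
```

{"method": "play_rows", "body": {"commands": [[[1, -0.05, 0.003, 0.1, 0], [1, -0.09, 0.006, 0.2, 0], [1, -0.09, 0.006, 0.3, 0], [1, -0.09, 0.006, 0.38, 0], [1, -0.09, 0.006, 0.44, 0], [1, -0.09, 0.006, 0.46, 0], [1, -0.09, 0.006, 0.46, 0], [1, -0.09, 0.006, 0.46, 0], [1, -0.09, 0.006, 0.46, 0], [1, -0.09, 0.006, 0.46, 0]]]}}

```text
clock: 9.1
tcp_pos: [0.5328, -0.2054, 0.0894]
orientation: [1.968, 2.447, 0.001]
contact_force: [-0.6, -0.1, -0.8]
grip_width: 0.0289
gripper_force: 30.5
```

```bash
python3 -c "
from h import *
grab('scene');to([.532,-.204,.075])"
```

```text
clk 9.15 tcp [ 0.5327 -0.2054  0.0893] yaw 102.39 tilt [ 0.002 -0.001 -1.   ] F [ 0.3  0.8 -1. ] w 0.0289 j [ 0.7   0.55 -0.57  1.9   0.4   0.81  0.13]
  shift [ 0.0076 -0.0018  0.0714] turn 0
```

{"method": "play_rows", "body": {"commands": [[[1, 0.005, 0, 0.02, 0], [1, 0.005, 0, 0.035, 0], [1, 0.005, 0, 0.045, 0], [1, 0.005, 0, 0.055, 0], [1, 0.005, 0, 0.06, 0], [1, 0.005, 0, 0.065, 0], [1, 0.005, 0, 0.068, 0], [1, 0.005, 0, 0.068, 0], [1, 0.005, 0, 0.068, 0]]]}}

```text
clock: 9.9
tcp_pos: [0.5319, -0.2042, 0.0747]
orientation: [1.969, 2.448, 0.0]
contact_force: [0.5, 0.1, -2.5]
grip_width: 0.0291
gripper_force: 30.5
```

{"method": "play_rows", "body": {"commands": [[[1, 0, 0, 0.003, 0], [1, 0, 0, 0.005, 0], [1, 0, 0, 0.005, 0], [1, 0, 0, 0.005, 0]]]}}

```text
clock: 10.23
tcp_pos: [0.5319, -0.2043, 0.0739]
orientation: [1.969, 2.448, 0.0]
contact_force: [-0.1, 0.1, -0.2]
grip_width: 0.0289
gripper_force: 30.6
```

{"method": "play_rows", "body": {"commands": [[[1, 0, 0, 0.003, 0], [1, 0, 0, 0.005, 0], [1, 0, 0, 0.005, 0], [1, 0, 0, 0.005, 0], [1, 0, 0, 0.005, 0]]]}}

```text
clock: 10.65
tcp_pos: [0.532, -0.2043, 0.0729]
orientation: [1.969, 2.448, 0.0]
contact_force: [-1.3, 0.2, 2.2]
grip_width: 0.029
gripper_force: 30.9
```

{"method": "play_rows", "body": {"commands": [[[1, 0, 0, -0.003, 0], [1, 0, 0, -0.003, 0], [0.3, 0, 0, -0.003, 0], [0.1, 0, 0, -0.003, 0], [-0.1, 0, 0, -0.003, 0], [-0.1, 0, 0, -0.003, 0], [-0.1, 0, 0, -0.003, 0]]], "grip_force": 20}}

```text
clock: 11.23
tcp_pos: [0.5317, -0.2042, 0.0732]
orientation: [-1.969, -2.448, 0.0]
contact_force: [0.7, 0.7, -0.8]
grip_width: 0.0472
gripper_force: 0.0
```

{"method": "play_rows", "body": {"commands": [[[-0.1, 0, 0, -0.05, 0], [-0.1, 0, 0, -0.15, 0], [-0.1, 0, 0, -0.3, 0], [-0.1, 0, 0, -0.45, 0], [-0.1, 0, 0, -0.6, 0], [-0.1, 0, 0, -0.6, 0], [-0.1, 0, 0, -0.6, 0]]]}}

```text
clock: 11.82
tcp_pos: [0.5331, -0.2045, 0.1958]
orientation: [1.966, 2.445, 0.002]
contact_force: [-0.3, -0.3, 0.0]
grip_width: 0.0471
gripper_force: 0.0
```

```bash
python3 - <<'E'
from h import *
f=grab('wrist'); to([.482,.2795,.2],102.5); save(f,'w5.png')
for d in viewer.trace(f,'weight_200')[:2]: print(d['score'],d['rect'])
w=(.532,-.204); print(proj(f,[[*w,.06],[*w,.098],[*w,.118],[.457,-.258,.052]]))
E
```

```text
clk 11.87 tcp [ 0.5319 -0.2044  0.1941] yaw 102.38 tilt [ 0.001 -0.001 -1.   ] F [-0.2 -0.8 -0.6] w 0.0468 j [ 0.76  0.42 -0.64  1.82  0.29  1.    0.22]
  shift [ 2.4166  0.2751 -0.0318] turn -0.0013
0.92 [291.5, 215.5, 333.8, 263.5]
[[315.83297962 225.56214535]
 [315.93159619 239.43757928]
 [315.9958679  248.47774356]
 [220.36894963 262.97506995]]
```

View pics/w5.png

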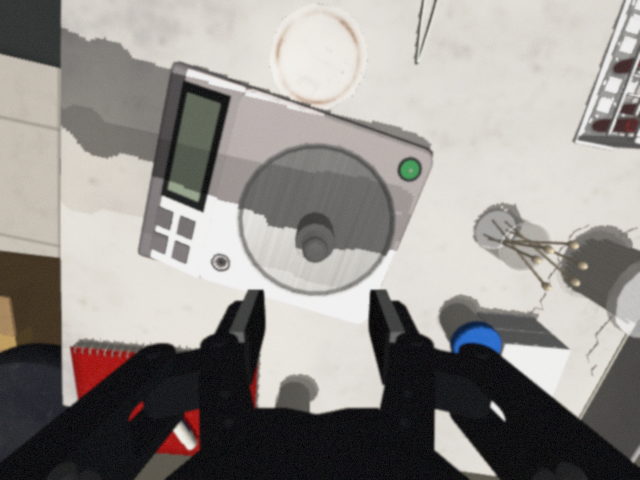

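The weight stands alone at (315,235) in the middle of the pan, and the key hole at (221,262) is where I predicted. Next is the stylus.

{"method": "play_rows", "body": {"commands": [[[-0.1, 0.15, 0, -0.1, 0], [-0.1, 0.3, 0.05, -0.1, 0], [-0.1, 0.45, 0.1, -0.1, 0], [-0.1, 0.6, 0.2, -0.1, 0], [-0.1, 0.75, 0.2, -0.1, 0], [-0.1, 0.9, 0.2, -0.1, 0], [-0.1, 1, 0.2, -0.1, 0]]]}}

```text
clock: 12.5
tcp_pos: [0.5263, 0.0031, 0.2119]
orientation: [-1.963, -2.449, 0.001]
contact_force: [-0.8, 1.1, 0.7]
grip_width: 0.047
gripper_force: 0.0
```

{"method": "play_rows", "body": {"commands": [[[-0.1, 0.15, 0, 0, 0], [-0.1, 0.3, 0, 0, 0], [-0.1, 0.45, 0, 0, 0], [-0.1, 0.6, 0, 0, 0], [-0.1, 0.75, 0, 0, 0], [-0.1, 0.9, 0, 0, 0], [-0.1, 0.95, 0, 0, 0], [-0.1, 0.95, 0, 0, 0]]]}}

```text
clock: 13.17
tcp_pos: [0.4854, 0.1882, 0.2124]
orientation: [-1.96, -2.452, 0.001]
contact_force: [0.3, 0.0, -0.4]
grip_width: 0.0469
gripper_force: 0.0
```

```bash
python3 - <<'E'
from h import *
to([.482,.2795,.18],102.5)
E
```

```text
clk 13.17 tcp [0.4854 0.1882 0.2124] yaw 102.72 tilt [-0.002  0.001 -1.   ] F [ 0.3  0.  -0.4] w 0.0469 j [ 0.17  0.35 -0.8   1.9   0.29  1.02 -0.53]
  shift [0.4486 0.0843 0.1626] turn 0.0024
```

{"method": "play_rows", "body": {"commands": [[[-0.1, 0.15, 0.04, 0.03, 0], [-0.1, 0.3, 0.08, 0.06, 0], [-0.1, 0.4, 0.08, 0.06, 0], [-0.1, 0.43, 0.08, 0.06, 0], [-0.1, 0.43, 0.08, 0.06, 0], [-0.1, 0.43, 0.08, 0.06, 0], [-0.1, 0.43, 0.08, 0.06, 0]]]}}

```text
clock: 13.75
tcp_pos: [0.4851, 0.2702, 0.2008]
orientation: [1.971, 2.445, -0.003]
contact_force: [-0.3, -0.3, 0.0]
grip_width: 0.047
gripper_force: 0.0
```

```bash
python3 - <<'E'
from h import *
f=grab('wrist'); to([.482,.2795,.18],102.5); save(f,'w6.png',(200,100,440,340),3.3/1.5)
for d in viewer.trace(f,'stylus')[:2]:
    print(d['score'],d['rect'])
    if d['score']>.3:
        ys,xs=np.nonzero(d['pixels'])
        for y in range(ys.min(),ys.max()+1,6): print(y,xs[ys==y].min(),xs[ys==y].max())
w=(.482,.2795); print(proj(f,[[*w,.038],[*w,.08],[*w,.123]]))
E
```

```text
clk 13.8 tcp [0.4851 0.2704 0.201 ] yaw 102.23 tilt [-0.    -0.002 -1.   ] F [-0.9  0.1  0.6] w 0.0468 j [-0.    0.42 -0.79  1.84  0.35  1.03 -0.71]
  shift [ 0.0482 -0.0056  0.105 ] turn -0.003
0.88 [306.3, 201.1, 324.3, 242.2]
203 315 318
209 310 322
215 310 323
221 309 324
227 309 324
233 309 323
239 311 321
[[316.39016837 208.09656446]
 [316.34256561 219.70256572]
 [316.27663998 235.78098143]]
```

View pics/w6.png

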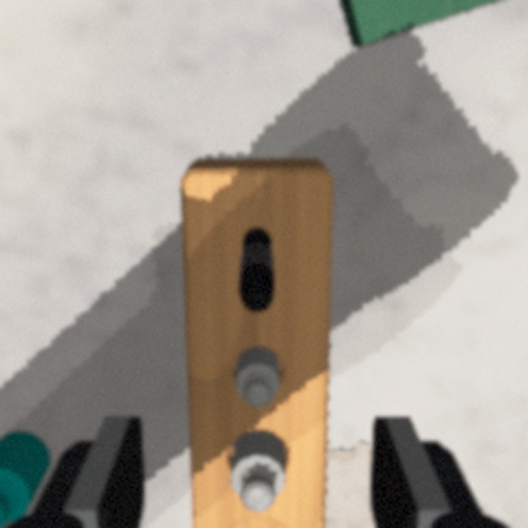

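The stylus stands nearly upright: base at about (317,208), top at (317,233), within 2 px of the prediction. I'll descend and grip the handle.

{"method": "play_rows", "body": {"commands": [[[-0.1, 0.03, 0, 0.1, 0], [-0.1, 0.05, -0.004, 0.25, 0], [-0.1, 0.05, -0.004, 0.4, 0], [-0.1, 0.05, -0.004, 0.52, 0], [-0.1, 0.05, -0.004, 0.61, 0], [-0.1, 0.05, -0.004, 0.66, 0], [-0.1, 0.05, -0.004, 0.68, 0], [-0.1, 0.05, -0.004, 0.68, 0], [-0.1, 0.05, -0.004, 0.68, 0], [-0.1, 0.05, -0.004, 0.68, 0]]]}}

```text
clock: 14.68
tcp_pos: [0.4823, 0.2827, 0.0666]
orientation: [1.969, 2.447, 0.003]
contact_force: [-0.3, 0.2, 0.6]
grip_width: 0.0471
gripper_force: 0.0
```

{"method": "play_rows", "body": {"commands": [[[1, 0, 0, 0, 0], [1, 0, 0, 0, 0], [1, 0, 0, 0, 0], [1, 0, 0, 0, 0], [1, 0, 0, 0, 0], [1, 0, 0, 0, 0], [1, 0, 0, 0, 0], [1, 0, 0, 0, 0]]], "grip_force": 50}}

```text
clock: 15.35
tcp_pos: [0.4818, 0.2825, 0.0659]
orientation: [1.968, 2.448, 0.001]
contact_force: [-0.7, -1.5, 6.7]
grip_width: 0.0106
gripper_force: 48.7
```

{"method": "play_rows", "body": {"commands": [[[1, 0, 0, -0.05, 0], [1, 0, 0, -0.12, 0], [1, 0, 0, -0.2, 0], [1, 0, 0, -0.3, 0], [1, 0, 0, -0.45, 0], [1, 0, 0, -0.6, 0], [1, 0, 0, -0.7, 0], [1, 0, 0, -0.7, 0], [1, 0, 0, -0.7, 0]]]}}

```text
clock: 16.1
tcp_pos: [0.4819, 0.2827, 0.2073]
orientation: [1.968, 2.447, 0.004]
contact_force: [0.3, -1.2, 0.4]
grip_width: 0.0105
gripper_force: 48.9
```

```bash
python3 - <<'E'
from h import *
f=grab('wrist'); to([.457,-.258,.2],102.4); save(f,'w7.png',(200,140,440,380),2.2)
for d in viewer.trace(f,'stylus')[:3]: print(d['score'],d['rect'])
o=f['o']; M=R.from_rotvec(o['orientation']).as_matrix()
for dx in (-.005,0): print(proj(f,[o['tcp_pos']+M@np.array([dx,0,z]) for z in (.0,.028,.062)]).round(1).tolist())
E
```

```text
clk 16.15 tcp [0.4813 0.282  0.2059] yaw 102.38 tilt [ 0.001 -0.    -1.   ] F [-0.5 -0.9 -0.5] w 0.0105 j [-0.02  0.42 -0.79  1.83  0.35  1.04 -0.73]
  shift [-2.6113 -0.6978  0.0298] turn -0.0002
0.87 [300.4, 261.3, 336.0, 408.7]
[[318.4, 315.4], [318.1, 289.0], [317.9, 265.5]]
[[318.4, 305.8], [318.1, 280.5], [317.9, 258.1]]
```

View pics/w7.png

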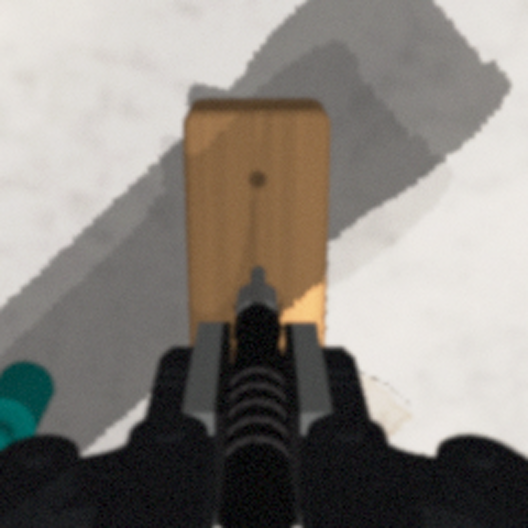

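{"method": "play_rows", "body": {"commands": [[[1, -0.15, -0.03, 0, 0], [1, -0.3, -0.06, 0, 0], [1, -0.45, -0.1, 0, 0], [1, -0.6, -0.13, 0, 0], [1, -0.75, -0.16, 0, 0], [1, -0.9, -0.2, 0, 0], [1, -1, -0.22, 0, 0]]]}}

```text
clock: 16.78
tcp_pos: [0.48, 0.0738, 0.2038]
orientation: [-1.971, -2.444, 0.005]
contact_force: [-0.3, -0.2, -0.5]
grip_width: 0.011
gripper_force: 48.9
```

{"method": "play_rows", "body": {"commands": [[[1, -0.15, -0.03, 0, 0], [1, -0.3, -0.06, 0, 0], [1, -0.45, -0.1, 0, 0], [1, -0.6, -0.13, 0, 0], [1, -0.75, -0.18, 0, 0], [1, -0.9, -0.22, 0, 0], [1, -1, -0.22, 0, 0]]]}}

```text
clock: 17.37
tcp_pos: [0.4789, -0.1308, 0.2038]
orientation: [-1.971, -2.443, 0.005]
contact_force: [-0.2, 0.3, 0.1]
grip_width: 0.0109
gripper_force: 48.9
```

{"method": "play_rows", "body": {"commands": [[[1, -0.15, -0.06, 0, 0], [1, -0.3, -0.12, 0, 0], [1, -0.42, -0.18, 0, 0], [1, -0.5, -0.24, 0, 0], [1, -0.55, -0.25, 0, 0], [1, -0.55, -0.25, 0, 0], [1, -0.55, -0.25, 0, 0], [1, -0.55, -0.25, 0, 0]]]}}

```text
clock: 18.03
tcp_pos: [0.4567, -0.2435, 0.2051]
orientation: [-1.965, -2.45, -0.001]
contact_force: [-0.0, -0.5, -0.7]
grip_width: 0.0107
gripper_force: 48.9
```

```bash
python3 - <<'E'
from h import *
f=grab('wrist'); to([.4565,-.255,.122],102.4); save(f,'w8.png')
for n in ('stylus','weight_200','key_hole'):
    for d in viewer.trace(f,n)[:2]: print(n,d['score'],d['rect'])
print(proj(f,[[.457,-.258,.052]]))
p=proj(f,[[.457,-.258,.052]])[0].astype(int)
g=cv2.cvtColor(f['pixels'],cv2.COLOR_RGB2GRAY)
print(g[p[1]-14:p[1]+15:2,p[0]-16:p[0]+17:2])
E
```

```text
clk 18.08 tcp [ 0.4568 -0.2435  0.2052] yaw 102.56 tilt [ 0.     0.001 -1.   ] F [1.  0.4 0. ] w 0.0111 j [ 0.89  0.31 -0.62  1.92  0.22  0.98  0.39]
  shift [-0.0564 -0.014   0.416 ] turn 0.0017
stylus 0.58 [297.4, 259.3, 334.0, 409.7]
stylus 0.31 [227.2, 34.5, 531.8, 299.6]
weight_200 0.87 [395.8, 185.0, 447.7, 231.1]
key_hole 0.68 [226.0, 35.0, 532.1, 298.9]
[[314.25258229 237.27246226]]
[[235 234 224 223 199 205 236 239 227 177 150 150 153 149 150 148 149]
 [239 240 240 240 237 239 239 239 236 205 161 148 147 149 148 150 150]
 [239 240 240 241 240 231 222 191 190 196 154 146 150 149 149 151 151]
 [240 240 240 240 233 175 144 148 149 148 117 113 144 149 150 153 153]
 [240 240 239 236 201 151 173 162 145 159 162 115 117 146 153 149 151]
 [240 241 240 221 149 172 140 103  94  95 139 171 106 138 150 150 150]
 [241 239 239 189 139 158  98  85  89  84 100 176 147 158 160 154 155]
 [240 240 238 190 148 184 100  65  85  84 105 182 139 213 227 223 196]
 [239 239 239 222 136 168 140  95  92 104 155 183 134 224 240 238 211]
 [239 240 241 235 171 124 170 154 141 178 175 147 162 234 240 241 238]
 [240 240 240 240 225 165 128 140 158 158 128 141 219 240 241 240 240]
 [240 241 240 239 240 234 204 169 165 169 200 221 238 240 240 240 240]
 [240 239 240 239 240 240 239 237 237 236 240 239 240 240 240 240 240]
 [239 241 240 240 240 240 239 240 240 240 240 240 239 239 240 240 241]
 [239 240 240 240 240 240 239 240 239 240 240 239 240 239 239 240 241]]
```

{"method": "play_rows", "body": {"commands": [[[1, -0.03, -0.007, 0.08, 0], [1, -0.056, -0.012, 0.18, 0], [1, -0.056, -0.012, 0.28, 0], [1, -0.056, -0.012, 0.35, 0], [1, -0.056, -0.012, 0.39, 0], [1, -0.056, -0.012, 0.4, 0], [1, -0.056, -0.012, 0.4, 0], [1, -0.056, -0.012, 0.4, 0], [1, -0.056, -0.012, 0.4, 0], [1, -0.056, -0.012, 0.4, 0]]]}}

```text
clock: 19.07
tcp_pos: [0.4567, -0.2571, 0.1262]
orientation: [1.968, 2.447, 0.0]
contact_force: [-0.3, -0.2, 0.1]
grip_width: 0.0105
gripper_force: 48.9
```

```bash
python3 - <<'E'
from h import *
f=grab('wrist'); to([.4565,-.255,.122],102.4); save(f,'w9.png',(250,190,390,330),4)
for n in ('stylus','weight_200'):
    for d in viewer.trace(f,n)[:1]: print(n,d['score'],d['rect'])
o=f['o']; M=R.from_rotvec(o['orientation']).as_matrix()
print(proj(f,[[.457,-.258,.052],[.457,-.258,.043], o['tcp_pos']+M@np.array([-.003,-.0004,.062])]))
E
```

```text
clk 19.12 tcp [ 0.4566 -0.2572  0.1261] yaw 102.38 tilt [ 0.001 -0.001 -1.   ] F [ 0.1 -0.2 -0.2] w 0.0107 j [ 0.86  0.42 -0.58  1.98  0.31  0.82  0.33]
  shift [0.0107 0.0018 0.0204] turn -0.0002
stylus 0.77 [298.5, 260.5, 334.8, 410.5]
weight_200 0.98 [429.3, 183.3, 517.6, 247.0]
[[317.75563673 252.829154  ]
 [317.6934204  248.394387  ]
 [317.24809065 262.55997584]]
```

View pics/w9.png

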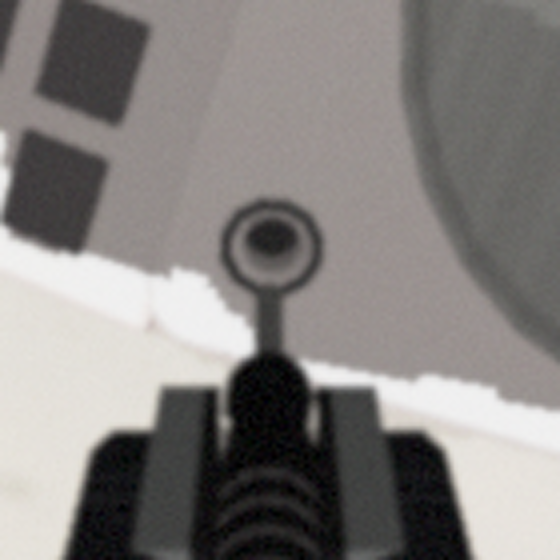

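The hole is at (317.8,251.8), and the tip at (317.3,262.5) needs to go 2.5 mm along +x tool. I'll correct that, then lower until the tip is inside the hole.

{"method": "play_rows", "body": {"commands": [[[1, 0.013, 0.002, 0, 0], [1, 0.013, 0.002, 0, 0], [1, 0.013, 0.002, 0.01, 0], [1, 0.013, 0.002, 0.03, 0], [1, 0.013, 0.002, 0.05, 0], [1, 0.013, 0.002, 0.07, 0], [1, 0.013, 0.002, 0.085, 0], [1, 0.013, 0.002, 0.09, 0], [1, 0.013, 0.002, 0.09, 0], [1, 0.013, 0.002, 0.09, 0]]]}}

```text
clock: 20.05
tcp_pos: [0.456, -0.2542, 0.1072]
orientation: [-1.969, -2.448, -0.0]
contact_force: [0.5, -0.9, -0.3]
grip_width: 0.0103
gripper_force: 48.9
```

```bash
python3 - <<'E'
from h import *
f=grab('wrist'); to([.4565,-.2546,.101],102.4)
g=cv2.cvtColor(f['pixels'],cv2.COLOR_RGB2GRAY); p=proj(f,[[.457,-.2575,.052]])[0]; print(p); p=p.astype(int)
save(f,'w10.png',(p[0]-40,p[1]-50,p[0]+40,p[1]+30),6)
E
```

```text
clk 20.1 tcp [ 0.4561 -0.2543  0.1074] yaw 102.39 tilt [ 0. -0. -1.] F [ 0.3 -0.7  0.2] w 0.0106 j [ 0.85  0.45 -0.56  2.    0.33  0.79  0.3 ]
  shift [-0.0019  0.0017  0.0318] turn -0.0001
[318.37329552 267.19440393]
```

{"method": "play_rows", "body": {"commands": [[[1, 0, 0, 0.01, 0], [1, 0, 0, 0.018, 0], [1, 0, 0, 0.022, 0], [1, 0, 0, 0.022, 0], [1, 0, 0, 0.022, 0], [1, 0, 0, 0.022, 0]]]}}

```text
clock: 20.6
tcp_pos: [0.4563, -0.2544, 0.1031]
orientation: [1.968, 2.448, 0.0]
contact_force: [0.5, -0.7, 3.1]
grip_width: 0.0111
gripper_force: 49.2
```

{"method": "play_rows", "body": {"commands": [[[1, 0, 0, 0.006, 0], [1, 0, 0, 0.01, 0], [1, 0, 0, 0.012, 0], [1, 0, 0, 0.012, 0], [1, 0, 0, 0.012, 0]]]}}

```text
clock: 21.02
tcp_pos: [0.4563, -0.2544, 0.1007]
orientation: [1.968, 2.448, 0.0]
contact_force: [0.7, 0.4, 4.7]
grip_width: 0.0106
gripper_force: 49.5
```

{"method": "play_rows", "body": {"commands": [[[1, 0, 0, 0.004, 0], [1, 0, 0, 0.008, 0], [1, 0, 0, 0.01, 0], [1, 0, 0, 0.01, 0], [1, 0, 0, 0.01, 0], [1, 0, 0, 0.01, 0]]]}}

```text
clock: 21.52
tcp_pos: [0.4568, -0.2546, 0.1]
orientation: [1.968, 2.447, -0.0]
contact_force: [-2.2, -0.1, 16.4]
grip_width: 0.0102
gripper_force: 50.7
```

```bash
python3 - <<'E'
from h import *
for i in range(10): f=grab('wrist')
to([.4565,-.2546,.101])
for d in viewer.trace(f,'weight_200')[:1]: print(d['score'],d['rect'])
print(proj(f,[[.532,-.204,.06],[.532,-.204,.118]]))
g=grab('top')
for d in viewer.trace(g,'weight_200'): print(round(d['score'],2),np.round(d['rect']))
E
```

```text
clk 22.02 tcp [ 0.4568 -0.2546  0.1   ] yaw 102.38 tilt [ 0.001 -0.001 -1.   ] F [-2.1  0.5 16.3] w 0.0106 j [ 0.84  0.46 -0.56  2.    0.34  0.77  0.29]
  shift [ 0.0004 -0.0015 -0.005 ] turn 0
0.81 [443.3, 197.4, 550.6, 276.7]
[[473.25847687 214.92047859]
 [538.55714589 250.60233739]]
0.62 [260. 219. 272. 228.]
0.56 [279. 254. 291. 267.]
0.43 [398. 203. 410. 219.]
```

The push holds steady at 16 N with the key bottomed, and the weight is still upright at the pan's centre. Handing in.

```bash
python3 -c "
from bench import r
print(r.hand_in())"
```

```text
the job is handed in; nothing more can be done
None
```

The job is handed in: the 200 g weight stands upright in the middle of the pan, and the gripped stylus holds the calibration key fully in at about 16 N; the clock read about 22 s of the 54 s allowed.

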